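# Steady a rocking ring-mandrel stand

### The arm

A 6-joint arm with a two-finger parallel gripper is mounted at the origin on the work surface. World frame = base frame: x ahead of the robot, y to its left, z up, the work surface at z = 0. Lengths are in m, angles in rad, forces in N, time in s.
With the tool pointing down it reaches from about 0.3 to 0.875 m from the base axis. Payload 6.4 kg.
Tool frame: the origin (TCP) lies on the centre line of the jaws, within the pads' length; the fingertips stand 25 mm ahead of it and the grasp point (between the pads) lies 6 mm ahead of it; z points along the fingers, y is the line along which they close (so a half turn about z gives the same grasp; the last joint's range is limited). The gripper opens to 85 mm and grips with 20 to 120 N. Pads are 22 mm wide; open, the fingers measure 114 mm over their backs; the gripper's body (76 mm by 85 mm) begins 54 mm behind the grasp point. The pads swing forward as they close: fully open they stand 13 mm farther back than shut.
Start: joints at [-1.545, 0.181, 1.607, -0, 1.354, -0.206], TCP at [0.132, -0.56, 0.221] pointing down, gripper open.
Joint ranges: [-2.99, 2.99], [-0.89, 2.07], [0.3, 2.58], [-1.14, 4.28], [0, 2.63], [-3.12, 3.12]. Speed limits (rad/s): [2.57, 2.57, 3.01, 3.14, 3.14, 3.14].

### API

Orientations are given as a unit quaternion [w, x, y, z].
In Python, from bench import get_obs, camera, hand_in, spot_in gives the robot as it stands.
- The arm moves only by the shell command python3 -m jog 'ROWS'. ROWS is JSON, one flat list of numbers, 7 for each row, row after row: the shift along the tool's x, y, z in m, then the turn, a rotation vector about the tool's x, y, z in rad, then the closure, from 0 (fully open) to 1 (shut). A call has 1 to 20 rows; each row is the pose to reach, as a shift and turn from the pose commanded when the call began, along the tool's axes at that moment; what a row does not reach only later rows make up. A row lasts 1/8 s, in which the tool goes at most 62.5 mm and 10.7 degrees, less where a joint would pass 70% of its speed; a pose out of reach is approached as far as the arm can. A call with a gripper value outside its range is refused whole. The fingers move at their own pace and stop on an object; the grip force is fixed at half the most. Time passes only in rows, so rows that repeat a pose let the fingers close. It gives the time, the measured TCP pose, the force, the opening and the grip force at its end, in the units of the state.
- get_obs(): the state, without advancing time (a new reading comes with each control period).
- camera(name): name is "scene" or "top" or "wrist"; returns a dict with "frame" (420x560x3 uint8, red, green, blue), "mtx" (3x3 intrinsics, pixels), "extrinsics" (4x4, takes a point from camera to world coordinates). Camera axes: x right, y up, looking along -z (the intrinsics and any distortion apply to the point x, -y, -z); pixel columns grow to the right and rows downward; lengths in m; the calibration is good to about 2 mm. A picture is of the moment at which its call begins. There is no depth.
- hand_in(): hands the job in; it is judged then, once.
Trained networks look in a picture, given as the dict that the camera call returned (one of the last four; its "shot" number tells which), for a name from the list of things; names that differ only in an ending like _2 or _b are one class to them, and where a whole thing is asked for, a point or a joint stands for the part that bears it (a point fixed in the world has none). Each returns a list of dicts, best first, with "confidence" (0 to 1); they miss things now and then, are a little off and sometimes report something else, mostly with a low value. They report only what shows in the picture. A call takes as long as a camera call.
- spot_in(picture, name): "xyz" ([x, y, z] in m, in world coordinates, good to about 4 mm: the middle of the surface that is visible of it).
The state is a dict: "time_s": time; "q": joint angles; "dq": joint speeds; "joint_efforts": joint torques, N m; "eef_pos": TCP position; "eef_rot": TCP orientation; "wrist_force": force on the tool from outside, world axes, zero at the start; "torque": the same for the moment, N m; "opening": opening from 0.0 (shut) to 1.0 (fully open); "grasp_force": force on a finger pad.
Only numpy, scipy, OpenCV 4.12 (cv2) and the standard library are available. Lean on these libraries where they do the work, as an engineer would, in place of code of your own. Each camera call takes 0.05 s, during which the arm holds its last target. There are 200 camera calls.

### The job

The heavy ring-mandrel stand rocks because its two levelling screws, at the corners nearest the robot, do not reach down. Turn both knobs clockwise until their feet firmly carry their share of the weight and the stand no longer rocks, with the other three feet still bearing on the bench too. Feel for the contact rather than forcing it: do not lean on the stand, jack it up, or shift it or the things around it, and let go at the end.

Things in the scene. Friction and masses are not known exactly. Their poses are not given: they have to be found in the camera images.
- stand: Steel plate 190 (own x) x 250 (own y) x 12 mm, top 32 mm above its origin; tapered steel mandrel up to 270 mm high at own x = +40 mm. 4.7 kg, give or take a tenth. Origin under the centre, level with the plain feet's undersides; its -x side with the screws faces the robot. At first it stands on the plain feet as a tripod: about 20 N on the near middle one, 13 N on each far one.
- knob_left: Bar knob of the left levelling screw (stand's +y side): black upright bar 38 mm long (own x), 12 mm thick (own y), 34 mm high on a boss; origin on the screw axis, 42 mm above the stand's origin; the bar spans 8 to 42 mm above it. Clockwise seen from above drives its foot down, 3 mm per rad; the knob stays at its height. 0.08 N m of friction; it stays where left.
- knob_right: Bar knob of the right levelling screw (stand's -y side): black upright bar 38 mm long (own x), 12 mm thick (own y), 34 mm high on a boss; origin on the screw axis, 42 mm above the stand's origin; the bar spans 8 to 42 mm above it. Clockwise seen from above drives its foot down, 3 mm per rad; the knob stays at its height. 0.08 N m of friction; it stays where left.
- grip_left (a point): Point to grip knob_left: on its axis, 28 mm above its origin; axes as the knob's. At least 3.4 rad of clockwise turn is left at the start. Held still in height and turned, it pushes the tool up, 3 to 4 N per mm of foot travel, once the foot bears on its disc. About 2.3 mm of travel past first touch gives the foot its share (some 0.3 mm more for the screw set first, which loses load as the other is set).
- grip_right (a point): Point to grip knob_right: on its axis, 28 mm above its origin; axes as the knob's. At least 3.4 rad of clockwise turn is left at the start. Held still in height and turned, it pushes the tool up, 3 to 4 N per mm of foot travel, once the foot bears on its disc. About 2.3 mm of travel past first touch gives the foot its share (some 0.3 mm more for the screw set first, which loses load as the other is set).
- foot_left: Rubber foot, 22 mm across, 5 mm thick, of the left levelling screw, straight below knob_left; origin: centre of its underside. At the start it hangs some 1 to 9 mm clear above a steel disc (44 mm across) let into the bench, whose top lies 0 to 6 mm above the bench, not known more closely. The rubber gives 1 mm for every 9 N.
- foot_right: Rubber foot, 22 mm across, 5 mm thick, of the right levelling screw, straight below knob_right; origin: centre of its underside. At the start it hangs some 1 to 9 mm clear above a steel disc (44 mm across) let into the bench, whose top lies 0 to 6 mm above the bench, not known more closely. The rubber gives 1 mm for every 9 N.
- foot_near_mid: Black rubber foot, 24 mm across, 13 mm high, fixed under the stand at the middle of its near edge, between the two screws (75 mm nearer than the stand's origin; each screw is 100 mm to its side); its origin is the centre of its underside. It gives 1 mm for every 9 N.
- foot_far_left: Black rubber foot, 24 mm across, 13 mm high, fixed under the stand's far left corner; its origin is the centre of its underside. It gives 1 mm for every 9 N.
- foot_far_right: Black rubber foot, 24 mm across, 13 mm high, fixed under the stand's far right corner; its origin is the centre of its underside. It gives 1 mm for every 9 N.
- hammer: Hammer lying on the bench, 260 mm long; bystander, origin mid-length.
- jar: Closed glass jar, 68 mm across, 85 mm high; bystander, origin under its centre.
- bench_block: Flat steel block 75 x 75 x 22 mm; bystander, origin under its centre.
- red_bin: Open bin 100 x 140 x 60 mm; bystander, origin under its centre.

How it is judged:
By the outcome, as a careful person would: the job done as asked, in the order asked, and still so for the second after the job is handed in, with the robot touching nothing.
It also fails if it takes over 72 s, if anything falls off the work surface, if the arm or the gripper's body presses on something with over 40 N, if the wrist force passes 120 N, or if a joint passes its speed limit or range.

## Working session

There is one attempt and no reset: what is moved stays moved. The work goes in short steps, Python scripts to look and compute and a shell command to move; the robot and the scene stay as the last step left them, time stands still between calls to the robot, and variables do not carry over. Pictures are saved under pics/ and viewed, at most 10 in all, crops included, and the job is handed in when it is done.

```bash
mkdir -p pics; python3 - <<'E'
from bench import *
import cv2,numpy as np
o=get_obs();print({k:np.round(v,3).tolist() for k,v in o.items()})
for n in("top","scene"):
    p=camera(n);cv2.imwrite(f"pics/{n}0.png",p["frame"][:,:,::-1])
    print(n,p["mtx"].tolist(),np.round(p["extrinsics"],4).tolist(),[k for k in p])
    for t in("stand","knob_left","knob_right","hammer","jar","bench_block","red_bin","foot_near_mid"):
        print(t,[(np.round(d["xyz"],4).tolist(),round(d["confidence"],2)) for d in spot_in(p,t)[:3]])
E
```

```text
{'time_s': 0.0, 'q': [-1.545, 0.182, 1.608, 0.0, 1.354, -0.206], 'dq': [-0.001, 0.0, 0.001, 0.0, 0.001, 0.001], 'joint_efforts': [0.003, -44.487, -35.134, -0.0, 0.009, 0.0], 'eef_pos': [0.132, -0.559, 0.22], 'eef_rot': [-0.001, 0.993, 0.116, 0.0], 'wrist_force': [-0.681, -0.105, 0.623], 'torque': [-0.002, -0.037, 0.044], 'grasp_force': 0.0, 'opening': 1.002}
top [[436.2545730037524, 0.0, 276.6809467238895], [0.0, 436.2545730037524, 211.69256362580418], [0.0, 0.0, 1.0]] [[-0.0084, 0.9875, -0.1572, 0.4133], [-1.0, -0.0083, 0.001, 0.0129], [-0.0003, 0.1572, 0.9876, 1.1318], [0.0, 0.0, 0.0, 1.0]] ['frame', 'mtx', 'extrinsics', 'shot']
stand [([0.6092, 0.0436, 0.0319], 0.84)]
knob_left [([0.5572, 0.1596, 0.082], 0.68)]
knob_right [([0.5198, -0.0324, 0.0816], 0.6)]
hammer [([0.5122, -0.371, 0.0252], 0.98)]
jar [([0.6116, 0.335, 0.0846], 0.77), ([0.5172, -0.0312, 0.0766], 0.22)]
bench_block [([0.4101, 0.4002, 0.0228], 0.74)]
red_bin [([0.6773, -0.3719, 0.003], 0.94)]
foot_near_mid []
scene [[464.2876474797592, 0.0, 279.97099511343964], [0.0, 464.2876474797592, 212.8460216933742], [0.0, 0.0, 1.0]] [[-0.7329, -0.5012, 0.4601, 1.1696], [0.6801, -0.5571, 0.4764, 0.6193], [0.0176, 0.6621, 0.7492, 1.0417], [0.0, 0.0, 0.0, 1.0]] ['frame', 'mtx', 'extrinsics', 'shot']
stand [([0.6286, 0.0562, 0.0334], 0.78)]
knob_left [([0.5644, 0.1641, 0.0726], 0.59)]
knob_right [([0.5209, -0.0307, 0.067], 0.61)]
hammer [([0.5127, -0.3363, 0.0245], 0.55)]
jar [([0.631, 0.355, 0.0756], 0.63)]
bench_block [([0.4211, 0.4054, 0.0184], 0.82)]
red_bin [([0.6734, -0.3709, 0.0341], 0.76)]
foot_near_mid []
```

```bash
python3 - <<'E'
import cv2
a=cv2.imread("pics/top0.png");cv2.imwrite("pics/topc.png",cv2.resize(a[90:240,180:380],None,fx=4,fy=4,interpolation=cv2.INTER_CUBIC))
E
```

```text
(no output)
```

View pics/topc.png

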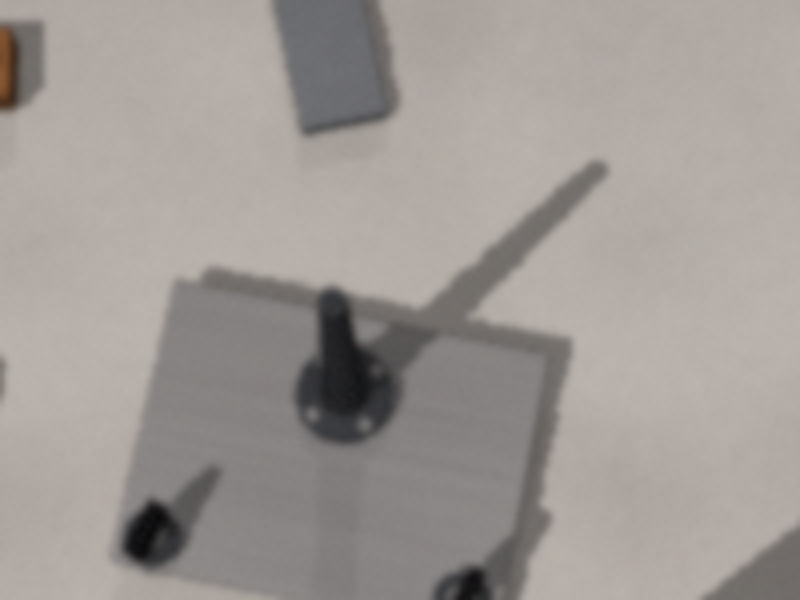

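View pics/scene0.png

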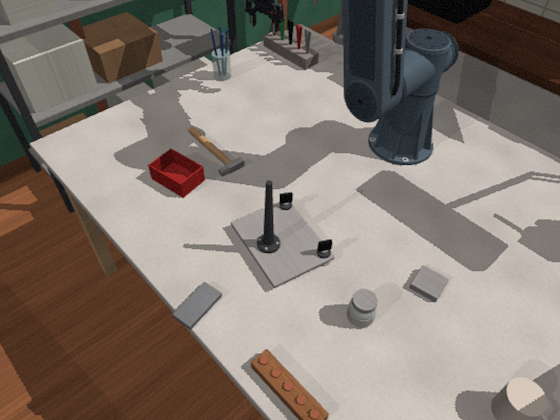

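```bash
python3 -m jog '[0.1,-0.12,-0.05,0,0,0,0, 0.435,-0.503,-0.08,0,0,0,0, 0.435,-0.503,-0.08,0,0,0,0, 0.435,-0.503,-0.08,0,0,0,0, 0.435,-0.503,-0.08,0,0,0,0, 0.435,-0.503,-0.08,0,0,0,0, 0.435,-0.503,-0.08,0,0,0,0, 0.435,-0.503,-0.08,0,0,0,0, 0.435,-0.503,-0.08,0,0,0,0, 0.435,-0.503,-0.08,0,0,0,0, 0.435,-0.503,-0.08,0,0,0,0, 0.435,-0.503,-0.08,0,0,0,0, 0.435,-0.503,-0.08,0,0,0,0, 0.435,-0.503,-0.08,0,0,0,0]'
python3 - <<'E'
from bench import *
import cv2,numpy as np
p=camera("wrist");cv2.imwrite("pics/w1.png",p["frame"][:,:,::-1])
np.savez("w1.npz",K=p["mtx"],T=p["extrinsics"])
print(p["mtx"].tolist(),np.round(p["extrinsics"],4).tolist(),get_obs()["eef_pos"],get_obs()["q"])
for t in("knob_left","knob_right"):
    print(t,[(np.round(d["xyz"],4).tolist(),round(d["confidence"],2)) for d in spot_in(p,t)[:3]])
E
```

```text
time_s: 2.65
eef_pos: [0.4396, 0.0289, 0.301]
eef_rot: [0.0, 0.993, 0.115, -0.0]
wrist_force: [0.0, 0.1, 0.2]
opening: 0.997
grasp_force: 0.0
[[308.7192867044775, 0.0, 279.80778832718477], [0.0, 308.7192867044775, 210.26486251128222], [0.0, 0.0, 1.0]] [[0.2293, 0.9344, 0.2725, 0.5085], [-0.9734, 0.2201, 0.0645, 0.0451], [0.0003, -0.2801, 0.96, 0.4523], [0.0, 0.0, 0.0, 1.0]] [0.43964067 0.02876794 0.30112457] [-2.05203037e-01 -1.94147008e-01  1.81913567e+00 -1.57767547e-04
  1.51665514e+00  1.13591840e+00]
knob_left [([0.5579, 0.1542, 0.0781], 0.67)]
knob_right [([0.5142, -0.0332, 0.0814], 0.95)]
```

View pics/w1.png

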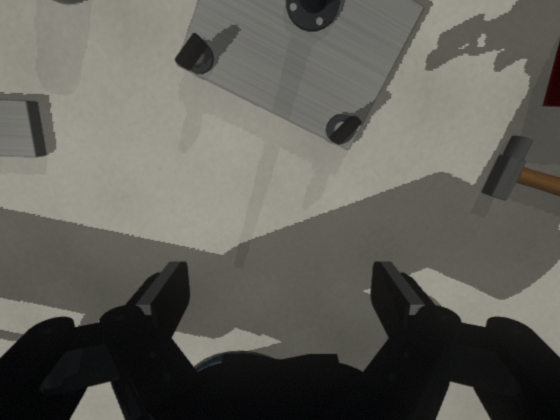

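```bash
python3 - <<'E'
import cv2,numpy as np
a=cv2.imread("pics/w1.png")
c=[cv2.resize(a[y:y+60,x:x+60],(390,390),interpolation=cv2.INTER_CUBIC) for x,y in((165,25),(315,95))]
c=np.clip(np.hstack(c).astype(float)*1.8,0,255).astype(np.uint8)
cv2.imwrite("pics/w1c.png",c)
E
```

```text
(no output)
```

View pics/w1c.png

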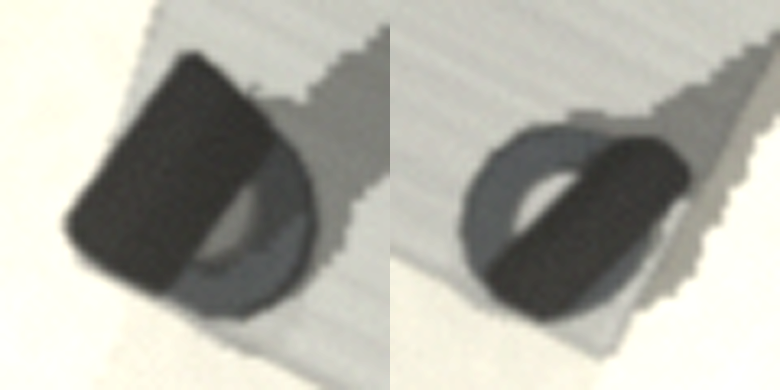

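```bash
cat > fit.py <<'E'
import cv2,numpy as np
from scipy.optimize import minimize
def fit(img,K,T,xy0,ang0,z0=.042,S=6,thr=36):
    Ti=np.linalg.inv(T)
    def proj(P):
        c=np.c_[P,np.ones(len(P))]@Ti.T
        return np.c_[K[0,0]*c[:,0]/-c[:,2]+K[0,2],K[1,1]*-c[:,1]/-c[:,2]+K[1,2]]
    c=proj(np.array([[*xy0,z0+.025]]))[0].round().astype(int); o=c-32
    g=cv2.cvtColor(img,cv2.COLOR_BGR2GRAY)[o[1]:o[1]+64,o[0]:o[0]+64]
    m=cv2.resize(g,None,fx=S,fy=S,interpolation=cv2.INTER_CUBIC)<thr
    t=np.linspace(0,2*np.pi,48)
    pr=np.c_[np.clip(1.25*np.cos(t),-1,1)*.019,np.clip(1.25*np.sin(t),-1,1)*.006]
    def f(p):
        R=np.array([[np.cos(p[2]),-np.sin(p[2])],[np.sin(p[2]),np.cos(p[2])]])
        q=pr@R.T+np.array(p[:2])
        P=np.vstack([np.c_[q,np.full(48,z)] for z in(z0+.008,z0+.042)])
        h=cv2.convexHull((((proj(P)-o+.5)*S-.5)*16).round().astype(np.int32))
        k=np.zeros(m.shape,np.uint8);cv2.fillConvexPoly(k,h,1,shift=4);k=k>0
        return 1-(k&m).sum()/(k|m).sum()
    best=None
    for a in ang0:
        r=minimize(f,[*xy0,a],method="Nelder-Mead",options=dict(initial_simplex=[[xy0[0]+i*.006-.003,xy0[1]+j*.006-.003,a+k*.3-.15] for i,j,k in((0,0,0),(1,0,0),(0,1,0),(0,0,1))],xatol=1e-4,fatol=1e-5))
        if best is None or r.fun<best.fun:best=r
    return best
E
python3 - <<'E'
import cv2,numpy as np
from fit import fit
d=np.load("w1.npz");a=cv2.imread("pics/w1.png");A=np.arange(0,3.1,.5)
L=fit(a,d["K"],d["T"],(.558,.157),A);R=fit(a,d["K"],d["T"],(.515,-.033),A)
print(L.x,L.fun,R.x,R.fun);e=L.x[:2]-R.x[:2];print(np.hypot(*e),np.arctan2(-e[0],e[1]))
E
```

```text
[0.55552231 0.15801003 2.68120066] 0.24438719175561285 [ 0.51581125 -0.03298273  2.53698284] 0.22513772931220533
0.19507742126980232 -0.2049984662390494
```

```bash
python3 - <<'E'
import cv2,numpy as np
from fit import fit
d=np.load("w1.npz");a=cv2.imread("pics/w1.png");g=cv2.cvtColor(a,6)
print(g[35:76:3,170:216:3]);print(g[110:146:3,322:364:3])
A=np.arange(0,3.1,.4)
for thr in (25,30,36,42,50):
  L=fit(a,d["K"],d["T"],(.558,.157),A,thr=thr);R=fit(a,d["K"],d["T"],(.515,-.033),A,thr=thr)
  e=L.x[:2]-R.x[:2];print(thr,L.x,L.fun,R.x,R.fun,np.hypot(*e),np.arctan2(-e[0],e[1]))
E
```

```text
[[145 146 146 145 142 131 117  70  32  40 108 113 113 113 115  90]
 [145 144 143 144 144 116 102  32  34  31  38  87 111 113  90  71]
 [143 142 143 145 145 111  35  33  31  31  28  30  69  70  73  72]
 [142 143 145 144 135  55  31  33  32  30  27  27  39  73  72  71]
 [145 144 145 145  84  32  33  32  31  29  29  28  29  45  72  73]
 [145 144 144 134  35  34  31  32  30  30  28  30  36  38  62  73]
 [146 145 144  49  32  33  33  31  29  30  30  45  39  40  38  73]
 [146 148  87  34  36  34  33  29  30  28  46  58  39  38  36  73]
 [146 143  40  35  34  33  31  31  30  37  68  52  38  44  39  71]
 [144 146  70  35  36  33  30  31  31  63  63  43  45  50  37  73]
 [145 147 133  72  34  33  33  30  39  43  43  49  48  49  49  87]
 [147 146 146 146 116  56  34  37  50  50  49  49  50  39  84 117]
 [148 146 145 148 146 139 112  81  54  50  48  47  42  97 115 116]
 [148 147 147 146 145 139 137 137 104  86  87  98 112 108 115 112]]
[[111 109 110 110 116 111 110 113 111 111 111 105  76  69]
 [110 112 113 110 112 100 101  69  70  77  75  71  71  72]
 [112 111 111 109  53  48  49  49  49  44  
[... 573 characters left out ...]
 1.0 [ 0.512 -0.036 -0.15 ] 1.0 0.19480503073586167 -0.22256647624972
30 [0.55710124 0.13317019 1.12471485] 0.8116253375890008 [ 0.52120703 -0.02932074  2.02247475] 0.9110554750296482 0.16640822313066533 -0.21740839657305322
36 [0.55639346 0.15815394 2.63017012] 0.24495200264812977 [ 0.51581125 -0.03298273  2.53698284] 0.22513772931220533 0.19539739447945986 -0.20921357100285362
42 [ 0.55765741  0.15720826 -0.53332466] 0.25114350587383594 [ 0.5151531  -0.03271457  2.60294052] 0.1439820022497188 0.19462090541851243 -0.22016988750949887
50 [ 0.55740585  0.15734382 -0.49190612] 0.29977615628361287 [ 0.51539497 -0.03336239  2.63847313] 0.21752731122768176 0.19527870804084543 -0.21682792222303493
```

```bash
python3 - <<'E'
s=open("fit.py").read()
s=s.replace("<thr\n","<thr\n    m=cv2.morphologyEx(m.astype(np.uint8),cv2.MORPH_OPEN,np.ones((25,25)))\n    n,l,st,_=cv2.connectedComponentsWithStats(m);m=l==1+st[1:,4].argmax()\n",1)
s=s.replace("    return best","    fit.h,fit.m,fit.g=f(best.x,1),m,cv2.resize(g,None,fx=S,fy=S)\n    return best").replace("def f(p):","def f(p,ret=0):").replace("        return 1-","        if ret:return k\n        return 1-")
open("fit.py","w").write(s)
import cv2,numpy as np
from fit import fit
d=np.load("w1.npz");a=cv2.imread("pics/w1.png")
A=np.arange(0,3.1,.4);v=[]
for xy in((.558,.157),(.515,-.033)):
  r=fit(a,d["K"],d["T"],xy,A,thr=37);print(r.x,r.fun)
  v.append(np.dstack([np.clip(fit.g*1.5,0,255),fit.m*200,fit.h*200]))
cv2.imwrite("pics/ov.png",np.hstack(v).astype(np.uint8))
E
```

```text
[0.55580143 0.158215   2.62031052] 0.2362930077691454
[ 0.51558754 -0.03287961  2.54289431] 0.22029576746557877
```

View pics/ov.png

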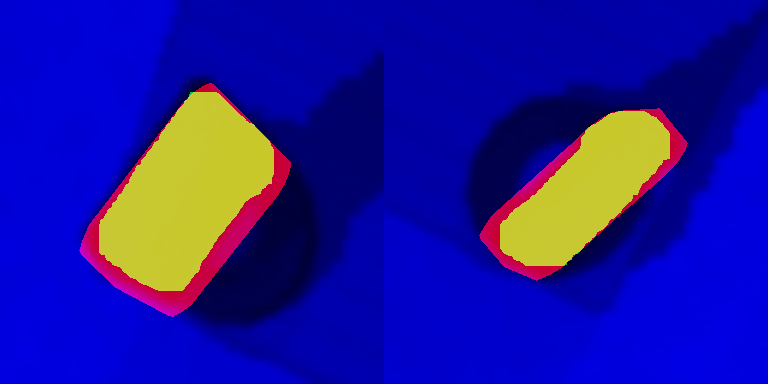

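The overlay shows the bar models (red) lying around the dark masks of both bars, left crop centre ~(185,200) and right ~(583,190), so the fits hold to a few mm. Next I hover over the right knob, aligned with its bar.

```bash
python3 -m jog '[0.0588,0.0789,0.02,0,0,-0.18,0, 0.0588,0.0789,0.05,0,0,-0.36,0, 0.0588,0.0789,0.08,0,0,-0.54,0, 0.0588,0.0789,0.1,0,0,-0.72,0, 0.0588,0.0789,0.121,0,0,-0.9,0, 0.0588,0.0789,0.121,0,0,-1.08,0, 0.0588,0.0789,0.121,0,0,-1.26,0, 0.0588,0.0789,0.121,0,0,-1.44,0, 0.0588,0.0789,0.121,0,0,-1.62,0, 0.0588,0.0789,0.121,0,0,-1.8,0, 0.0588,0.0789,0.121,0,0,-1.98,0, 0.0588,0.0789,0.121,0,0,-2.16,0, 0.0588,0.0789,0.121,0,0,-2.35,0, 0.0588,0.0789,0.121,0,0,-2.35,0]'
cat > look.py <<'E'
from bench import *
import cv2,numpy as np,sys
from fit import fit
p=camera("wrist");a=p["frame"][:,:,::-1].copy();cv2.imwrite(f"pics/{sys.argv[1]}.png",a)
o=get_obs();w,x,y,z=o["eef_rot"];yaw=np.arctan2(2*(x*y+w*z),1-2*(y*y+z*z))
print("tcp",o["eef_pos"],"yaw",yaw,"q",np.round(o["q"],3),"F",np.round(o["wrist_force"],2),o["opening"])
xy=np.array([float(v) for v in sys.argv[2:4]]);v=[]
for thr in(40,60):
    r=fit(a,p["mtx"],p["extrinsics"],xy,[yaw-.2,yaw+.2],S=4,thr=thr,W=64);d=r.x[:2]-o["eef_pos"][:2]
    print(thr,r.x,round(r.fun,3),"tool dx,dy",d@[np.cos(yaw),np.sin(yaw)],d@[np.sin(yaw),-np.cos(yaw)],"rz",-(r.x[2]-yaw))
    v.append(np.dstack([np.clip(fit.g*1.5,0,255),fit.m*200,fit.h*200]))
cv2.imwrite(f"pics/{sys.argv[1]}o.png",np.hstack([cv2.resize(i,(390,390)) for i in v]).astype(np.uint8))
E
sed -i 's/thr=36):/thr=36,W=32):/;s/o=c-32/o=c-W/;s/:o\[1\]+64,/:o[1]+2*W,/;s/:o\[0\]+64\]/:o[0]+2*W]/' fit.py
python3 look.py r1 .515 -.034
```

```text
time_s: 4.55
eef_pos: [0.5151, -0.0341, 0.1802]
eef_rot: [0.0, 0.278, 0.961, -0.0]
wrist_force: [0.1, 0.7, -0.7]
opening: 1.002
grasp_force: 0.0
tcp [ 0.51516637 -0.03402253  0.18021241] yaw 2.5771251612355854 q [-0.296  0.091  1.794 -0.     1.256 -1.302] F [-0.29  0.58 -0.52] 0.9994393092732871
40 [ 0.51501075 -0.03418846  2.58487964] 0.214 tool dx,dy 4.271674423921772e-05 -0.00022344038413191867 rz -0.007754483368231924
60 [ 0.51262979 -0.03309097  2.61573649] 0.355 tool dx,dy 0.0026414477982722854 -0.0005699370857669805 rz -0.03861132516207899
```

View pics/r1.png

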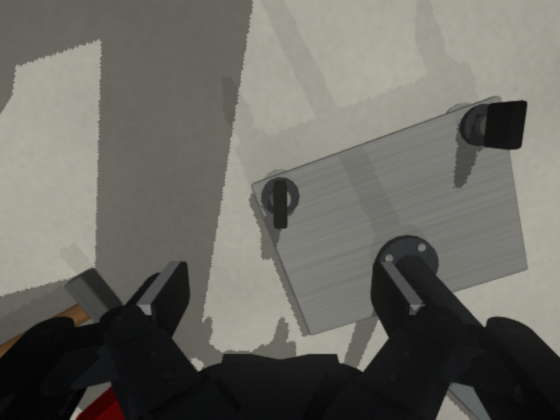

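View pics/r1o.png

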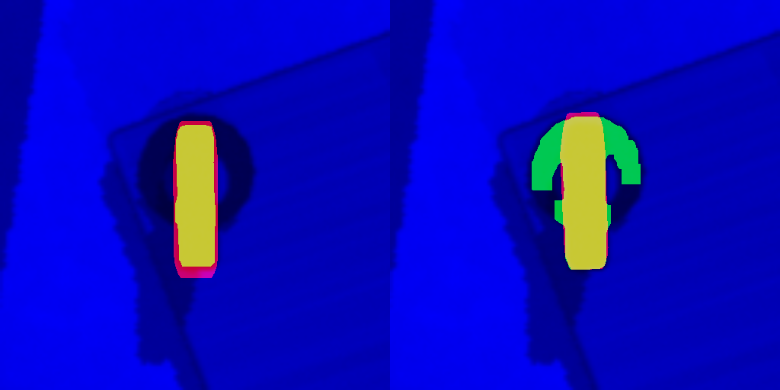

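The wrist picture shows the right bar upright at about (280,203), midway between the fingers. The overlay agrees to within 0.5 mm across the bar, so I can descend.

```bash
python3 -m jog '[0,0,0.03,0,0,0,0, 0,0,0.06,0,0,0,0, 0,0,0.085,0,0,0,0.3, 0,0,0.101,0,0,0,0.6, 0,0,0.101,0,0,0,0.78, 0,0,0.101,0,0,0,0.78, 0,0,0.101,0,0,0,0.78]'; python3 -m jog '[0,0,0,0,0,0,0.82,0,0,0,0,0,0,0.82]';python3 -m jog '[0,0,0,0,0,0,0.84,0,0,0,0,0,0,0.84]'; python3 -m jog '[0,0,0,0,0,0,0.86,0,0,0,0,0,0,0.86]'
```

```text
time_s: 5.48
eef_pos: [0.5162, -0.0337, 0.0804]
eef_rot: [0.001, 0.276, 0.961, -0.0]
wrist_force: [-0.4, 0.3, 0.1]
opening: 0.217
grasp_force: 0.0
time_s: 5.72
eef_pos: [0.5155, -0.0335, 0.0796]
eef_rot: [0.0, 0.276, 0.961, -0.0]
wrist_force: [-0.1, 0.1, 0.7]
opening: 0.181
grasp_force: 0.0
time_s: 5.98
eef_pos: [0.5153, -0.0334, 0.0792]
eef_rot: [-0.0, 0.276, 0.961, 0.0]
wrist_force: [-0.5, 0.2, 0.3]
opening: 0.159
grasp_force: 0.0
time_s: 6.22
eef_pos: [0.5153, -0.0334, 0.0792]
eef_rot: [-0.0, 0.276, 0.961, 0.0]
wrist_force: [0.1, 0.5, 0.3]
opening: 0.138
grasp_force: 0.0
```

```bash
python3 -m jog '[0,0,0,0,0,0,0.87,0,0,0,0,0,0,0.87]';python3 -m jog '[0,0,0,0,0,0,0.88,0,0,0,0,0,0,0.88]'; 
```

```text
time_s: 6.48
eef_pos: [0.5153, -0.0334, 0.0792]
eef_rot: [-0.0, 0.276, 0.961, -0.0]
wrist_force: [0.4, 0.6, -0.4]
opening: 0.131
grasp_force: 0.0
time_s: 6.72
eef_pos: [0.5153, -0.0334, 0.0792]
eef_rot: [-0.0, 0.276, 0.961, -0.0]
wrist_force: [0.3, 0.1, 0.8]
opening: 0.12
grasp_force: 0.0
```

```bash
python3 -m jog '[0,0,0,0,0,0,0.895,0,0,0,0,0,0,0.895]';python3 -m jog '[0,0,0,0,0,0,0.91,0,0,0,0,0,0,0.91]'; python3 -m jog '[0,0,0,0,0,0,0.925,0,0,0,0,0,0,0.925]' 
```

```text
time_s: 6.98
eef_pos: [0.5153, -0.0334, 0.0792]
eef_rot: [-0.0, 0.276, 0.961, -0.0]
wrist_force: [-0.1, 1.0, -0.0]
opening: 0.106
grasp_force: 0.0
time_s: 7.22
eef_pos: [0.5153, -0.0335, 0.0792]
eef_rot: [-0.0, 0.276, 0.961, -0.0]
wrist_force: [-0.4, 0.8, 0.6]
opening: 0.09
grasp_force: 0.0
time_s: 7.48
eef_pos: [0.5153, -0.0334, 0.0792]
eef_rot: [-0.0, 0.276, 0.961, 0.0]
wrist_force: [-0.4, 0.1, -0.0]
opening: 0.076
grasp_force: 0.0
```

```bash
python3 - <<'E'
from bench import *
import cv2
p=camera("wrist");a=p["frame"][:,:,::-1];cv2.imwrite("pics/r2.png",cv2.resize(a[150:400,130:430],None,fx=2,fy=2))
E
```

```text
(no output)
```

View pics/r2.png

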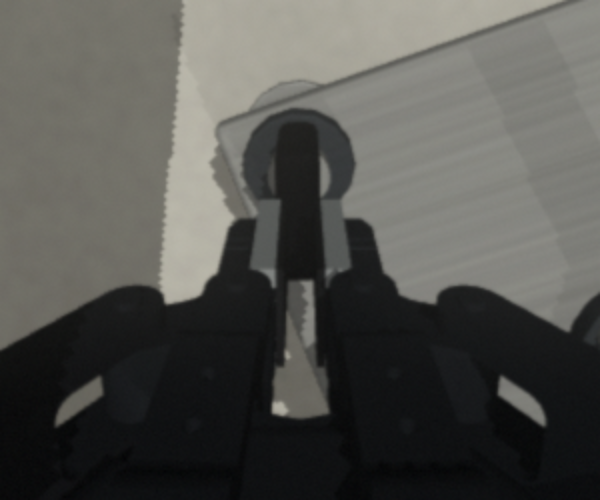

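```bash
python3 - <<'E'
from bench import *
import numpy as np
p=camera("wrist");K,Ti=p["mtx"],np.linalg.inv(p["extrinsics"]);o=get_obs()
w,x,y,z=o["eef_rot"];yaw=np.arctan2(2*(x*y+w*z),1-2*(y*y+z*z));u=np.array([np.cos(yaw),np.sin(yaw)]);print(yaw,o["eef_pos"])
for s in(.019,-.019,.011):
  for h in(.084,.05):
    for n in (0,.006):
      c=Ti@[*(o["eef_pos"][:2]+u*s+n*np.array([u[1],-u[0]])),h,1];q=[K[0,0]*c[0]/-c[2]+K[0,2],K[1,1]*c[1]/c[2]+K[1,2]]
      print(s,h,n,2*(np.array(q)-[130,150]))
E
```

```text
2.581809566647825 [ 0.51527646 -0.03342558  0.07918413]
0.019 0.084 0 [300.18446859 157.48198721]
0.019 0.084 0.006 [324.03909375 157.51152148]
0.019 0.05 0 [300.08548201 119.77277277]
0.019 0.05 0.006 [319.79736202 119.79762277]
-0.019 0.084 0 [299.96229274 290.84003141]
-0.019 0.084 0.006 [322.28668045 290.86588942]
-0.019 0.05 0 [299.90512898 233.23368993]
-0.019 0.05 0.006 [318.56034938 233.25594113]
0.011 0.084 0 [300.13519953 187.05507303]
0.011 0.084 0.006 [323.65048403 187.08377099]
0.011 0.05 0 [300.04583507 144.7148415 ]
0.011 0.05 0.006 [319.52543016 144.7391079 ]
```

```bash
python3 -m jog '[0,0,0,0,0,0,0.94,0,0,0,0,0,0,0.94]';python3 -m jog '[0,0,0,0,0,0,0.955,0,0,0,0,0,0,0.955]'; python3 -m jog '[0,0,0,0,0,0,0.97,0,0,0,0,0,0,0.97]' 
```

```text
time_s: 7.82
eef_pos: [0.5153, -0.0334, 0.0792]
eef_rot: [-0.0, 0.276, 0.961, 0.0]
wrist_force: [0.3, -0.0, 0.6]
opening: 0.057
grasp_force: 0.0
time_s: 8.07
eef_pos: [0.5153, -0.0334, 0.0792]
eef_rot: [0.0, 0.276, 0.961, 0.0]
wrist_force: [-0.4, -0.5, 0.1]
opening: 0.047
grasp_force: 0.0
time_s: 8.32
eef_pos: [0.5153, -0.0334, 0.0792]
eef_rot: [0.0, 0.276, 0.961, 0.0]
wrist_force: [0.5, -0.5, 0.0]
opening: 0.029
grasp_force: 0.0
```

```bash
python3 -m jog '[0,0,0,0,0,0,0.985,0,0,0,0,0,0,0.985]';python3 -m jog '[0,0,0,0,0,0,1,0,0,0,0,0,0,1]'; python3 - <<'E'
from bench import *
import cv2
print(get_obs()["torque"])
p=camera("wrist");a=p["frame"][:,:,::-1];cv2.imwrite("pics/r3.png",cv2.resize(a[150:400,130:430],None,fx=2,fy=2))
E
```

```text
time_s: 8.57
eef_pos: [0.5152, -0.0334, 0.0792]
eef_rot: [-0.0, 0.276, 0.961, -0.0]
wrist_force: [0.8, -0.1, 0.2]
opening: 0.012
grasp_force: 0.0
time_s: 8.82
eef_pos: [0.5153, -0.0334, 0.0792]
eef_rot: [0.0, 0.276, 0.961, 0.0]
wrist_force: [-1.2, 0.2, -0.2]
opening: -0.002
grasp_force: 0.0
[ 0.00651744 -0.00833068  0.02058862]
```

View pics/r3.png

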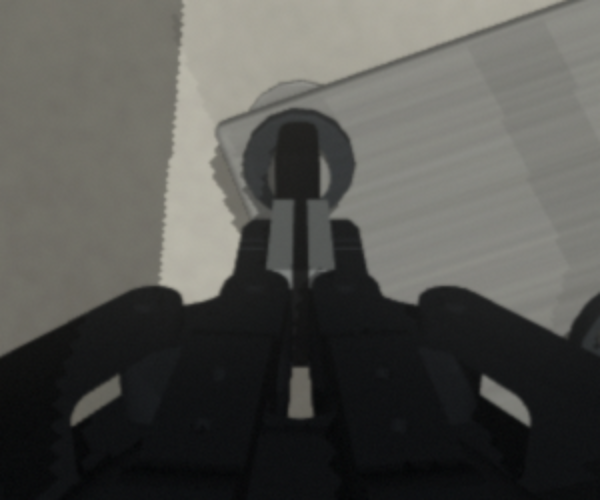

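The pads shut completely at the reported height. The picture shows them (rows 200–270) overlying the bar, so the fingertips are still above its top. I'll reopen them and go down in small steps, watching the force.

```bash
python3 -m jog '[0,0,0,0,0,0,0.7,0,0,0,0,0,0,0.7,0,0,0,0,0,0,0.7,0,0,0.004,0,0,0,0.7,0,0,0.008,0,0,0,0.7,0,0,0.008,0,0,0,0.7]'; python3 -m jog '[0,0,0.004,0,0,0,0.7,0,0,0.006,0,0,0,0.7,0,0,0.006,0,0,0,0.7]'; python3 - <<'E'
from bench import *
import cv2
p=camera("wrist");a=p["frame"][:,:,::-1];cv2.imwrite("pics/r4.png",cv2.resize(a[150:400,130:430],None,fx=2,fy=2))
E
```

```text
time_s: 9.62
eef_pos: [0.5148, -0.0333, 0.0706]
eef_rot: [-0.001, 0.276, 0.961, 0.0]
wrist_force: [0.6, 0.5, -0.5]
opening: 0.301
grasp_force: 0.0
time_s: 10.0
eef_pos: [0.5151, -0.0334, 0.0649]
eef_rot: [-0.0, 0.276, 0.961, -0.0]
wrist_force: [0.7, -0.1, -0.1]
opening: 0.297
grasp_force: 0.0
```

View pics/r4.png

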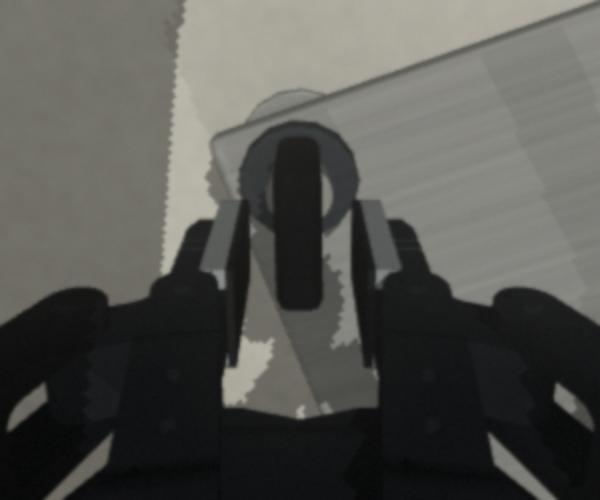

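The bar (rows 138–310, columns 274–322) stands centred between the pads, and the tips are only just below its top. I need about 14 mm more.

```bash
python3 -m jog '[0.001,0,0.003,0,0,0,0.7,0.001,0,0.006,0,0,0,0.7,0.001,0,0.009,0,0,0,0.7,0.001,0,0.009,0,0,0,0.7]'; python3 -m jog '[0,0,0.002,0,0,0,0.7,0,0,0.004,0,0,0,0.74,0,0,0.004,0,0,0,0.78]';  python3 -m jog '[0,0,0,0,0,0,0.82,0,0,0,0,0,0,0.82]';python3 -m jog '[0,0,0,0,0,0,0.84,0,0,0,0,0,0,0.84]'; python3 -m jog '[0,0,0,0,0,0,0.86,0,0,0,0,0,0,0.86]'
```

```text
time_s: 10.55
eef_pos: [0.5142, -0.0328, 0.0558]
eef_rot: [-0.0, 0.276, 0.961, 0.0]
wrist_force: [0.3, -0.4, 0.7]
opening: 0.295
grasp_force: 0.0
time_s: 10.92
eef_pos: [0.5143, -0.0329, 0.052]
eef_rot: [-0.0, 0.276, 0.961, -0.0]
wrist_force: [0.2, 0.3, 0.1]
opening: 0.217
grasp_force: 0.0
time_s: 11.18
eef_pos: [0.5145, -0.0329, 0.0522]
eef_rot: [0.0, 0.276, 0.961, 0.0]
wrist_force: [0.0, 0.3, 0.4]
opening: 0.177
grasp_force: 0.0
time_s: 11.42
eef_pos: [0.5145, -0.0329, 0.0522]
eef_rot: [0.0, 0.276, 0.961, -0.0]
wrist_force: [-0.7, 0.2, -0.1]
opening: 0.163
grasp_force: 0.0
time_s: 11.68
eef_pos: [0.5142, -0.0332, 0.0522]
eef_rot: [-0.0, 0.276, 0.961, -0.0]
wrist_force: [-2.3, -3.9, 1.7]
opening: 0.143
grasp_force: 5.1
```

```bash
python3 -m jog '[0,-0.0006,0,0,0,0,0.87,0,-0.0006,0,0,0,0,0.88,0,-0.0006,0,0,0,0,0.88]';python3 -m jog '[0,0,0,0,0,0,0.94,0,0,0,0,0,0,1,0,0,0,0,0,0,1]'; python3 -c "
from bench import *;o=get_obs();print(o['torque'],o['wrist_force'],o['q'])"
```

```text
time_s: 12.05
eef_pos: [0.5142, -0.0333, 0.0523]
eef_rot: [0.0, 0.276, 0.961, 0.0]
wrist_force: [-1.2, -2.0, 0.6]
opening: 0.127
grasp_force: 38.7
time_s: 12.42
eef_pos: [0.5142, -0.0333, 0.0522]
eef_rot: [0.0, 0.276, 0.961, 0.0]
wrist_force: [-1.8, -0.8, 1.9]
opening: 0.128
grasp_force: 59.8
[-0.05916415  0.22435302  0.0982586 ] [-1.76934284 -0.76867738  1.92423576] [-2.95489769e-01  2.73961748e-01  1.87825955e+00  1.29133105e-04
  9.89303435e-01 -1.30658662e+00]
```

```bash
python3 -m jog '[0,0,0,0,0,0.15,1,0,0,0,0,0,0.3,1,0,0,0,0,0,0.3,1]';python3 -m jog '[0,0,0,0,0,0.15,1,0,0,0,0,0,0.3,1,0,0,0,0,0,0.3,1]';
```

```text
time_s: 12.8
eef_pos: [0.5146, -0.0329, 0.0523]
eef_rot: [0.0, 0.416, 0.909, 0.001]
wrist_force: [1.9, 3.0, 1.2]
opening: 0.128
grasp_force: 59.7
time_s: 13.18
eef_pos: [0.5151, -0.0326, 0.0524]
eef_rot: [0.001, 0.547, 0.837, 0.001]
wrist_force: [2.9, 3.9, 0.0]
opening: 0.12
grasp_force: 59.5
```

```bash
python3 -m jog '[0.0004,0.0010,0,0,0,0.15,1,0.0004,0.0014,0,0,0,0.3,1,0.0004,0.0014,0,0,0,0.3,1]'
```

```text
time_s: 13.55
eef_pos: [0.5158, -0.0324, 0.0524]
eef_rot: [0.0, 0.665, 0.746, 0.0]
wrist_force: [1.0, 1.7, 1.1]
opening: 0.12
grasp_force: 59.7
```

```bash
python3 -m jog '[0.0002,0.0005,0,0,0,0.15,1,0.0002,0.0008,0,0,0,0.3,1,0.0002,0.0008,0,0,0,0.3,1]';python3 -m jog '[0,0.0003,0,0,0,0.15,1,-0.0001,0.0006,0,0,0,0.3,1,-0.0001,0.0006,0,0,0,0.3,1]'
```

```text
time_s: 13.92
eef_pos: [0.5164, -0.0324, 0.0524]
eef_rot: [0.0, 0.769, 0.639, 0.0]
wrist_force: [1.8, 0.6, 0.2]
opening: 0.12
grasp_force: 59.7
time_s: 14.3
eef_pos: [0.5172, -0.0325, 0.0526]
eef_rot: [0.0, 0.856, 0.517, 0.0]
wrist_force: [1.1, 0.4, 4.0]
opening: 0.126
grasp_force: 60.1
```

```bash
python3 -m jog '[0,0.0004,0,0,0,0.15,1,0,0.0004,0,0,0,0.15,1]'; python3 -m jog '[0,0.0003,0,0,0,0.15,1,0,0.0003,0,0,0,0.15,1]'
```

```text
time_s: 14.55
eef_pos: [0.5175, -0.0327, 0.0528]
eef_rot: [0.0, 0.892, 0.452, 0.0]
wrist_force: [0.2, -0.2, 5.1]
opening: 0.127
grasp_force: 60.3
time_s: 14.8
eef_pos: [0.5178, -0.0329, 0.0529]
eef_rot: [0.0, 0.923, 0.384, 0.001]
wrist_force: [1.0, 0.4, 6.4]
opening: 0.126
grasp_force: 60.4
```

```bash
python3 -m jog '[0,0.0003,0,0,0,0.14,1,-0.0001,0.0005,0,0,0,0.27,1,-0.0001,0.0005,0,0,0,0.27,1,-0.0001,0.0005,0,0,0,0.27,1]'; python3 -c "
from bench import *;import numpy as np;print(np.mean([get_obs()['wrist_force'] for _ in range(5)],0))"
```

```text
time_s: 15.3
eef_pos: [0.5183, -0.0334, 0.0532]
eef_rot: [0.0, 0.967, 0.257, 0.001]
wrist_force: [-0.3, 1.0, 7.8]
opening: 0.124
grasp_force: 60.7
[-0.26818775  0.96181826  7.80934296]
```

```bash
python3 -m jog '[0,0,-0.001,0,0,0,1,0,0,-0.001,0,0,0,1]'; python3 -m jog '[0,0,-0.0008,0,0,0,1,0,0,-0.0008,0,0,0,1]'
```

```text
time_s: 15.55
eef_pos: [0.5183, -0.0333, 0.0535]
eef_rot: [0.0, 0.967, 0.255, 0.001]
wrist_force: [3.3, 0.9, 2.4]
opening: 0.121
grasp_force: 59.9
time_s: 15.8
eef_pos: [0.5182, -0.0333, 0.0538]
eef_rot: [0.0, 0.967, 0.254, 0.001]
wrist_force: [7.8, 1.1, -3.7]
opening: 0.124
grasp_force: 59.1
```

```bash
python3 -m jog '[0,0,0.0005,0,0,0,1,0,0,0.0005,0,0,0,0.85,0,0,0.0005,0,0,0,0.6,0,0,0.0005,0,0,0,0.5]'; python3 -m jog '[0,0,-0.02,0,0,0,0.5,0,0,-0.06,0,0,0,0.3,0,0,-0.11,0,0,0,0,0,0,-0.127,0,0,-0.1,0,0.06,-0.07,-0.127,0,0,-0.28,0,0.1286,-0.1496,-0.127,0,0,-0.46,0,0.1286,-0.1496,-0.127,0,0,-0.64,0,0.1286,-0.1496,-0.127,0,0,-0.82,0,0.1286,-0.1496,-0.127,0,0,-1,0,0.1286,-0.1496,-0.127,0,0,-1.18,0,0.1286,-0.1496,-0.127,0,0,-1.36,0,0.1286,-0.1496,-0.127,0,0,-1.54,0,0.1286,-0.1496,-0.127,0,0,-1.72,0,0.1286,-0.1496,-0.127,0,0,-1.9,0,0.1286,-0.1496,-0.127,0,0,-2.08,0,0.1286,-0.1496,-0.127,0,0,-2.14,0,0.1286,-0.1496,-0.127,0,0,-2.14,0]'; python3 look.py l1 .5575 .160
```

```text
time_s: 16.3
eef_pos: [0.5165, -0.033, 0.0529]
eef_rot: [-0.0, 0.967, 0.253, -0.001]
wrist_force: [-0.6, -0.7, -0.5]
opening: 0.5
grasp_force: 0.0
time_s: 18.42
eef_pos: [0.5558, 0.1601, 0.1801]
eef_rot: [-0.001, 0.243, 0.97, -0.0]
wrist_force: [0.3, -0.6, 0.6]
opening: 0.998
grasp_force: 0.0
tcp [0.55591084 0.16012367 0.18014232] yaw 2.6505915650019727 q [ 0.075  0.228  1.637 -0.     1.277 -1.004] F [ 0.13 -0.77 -0.63] 1.000139824385102
40 [0.55614969 0.16224765 2.64740047] 0.137 tool dx,dy 0.0007908381094069142 0.0019856741180698063 rz 0.003191091974022342
60 [0.55518031 0.15906261 2.99206667] 0.399 tool dx,dy 0.00014392169909543622 -0.0012801639810535747 rz -0.34147510072442167
```

View pics/l1o.png

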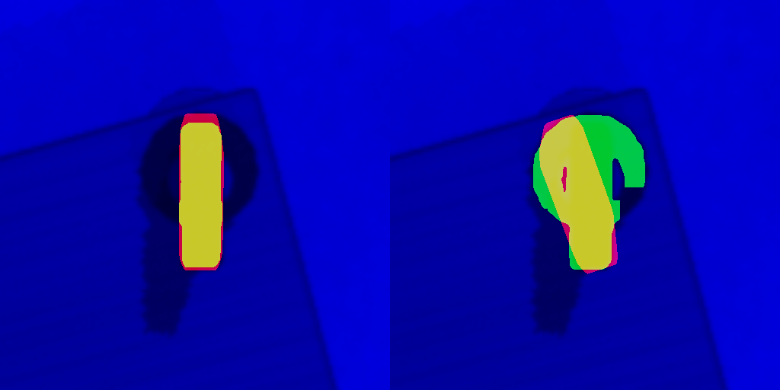

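The left bar model matches its mask at overlay (200,195). The correction is about +2 mm along tool y, with no turn. I have now viewed 11 pictures, one over the limit of 10, so from here I rely on force only.

```bash
python3 -m jog '[0,0.0021,0.03,0,0,0,0.2,-0.0003,0.0021,0.06,0,0,0,0.5,-0.0003,0.0021,0.075,0,0,0,0.6,-0.0003,0.0021,0.09,0,0,0,0.65,-0.0003,0.0021,0.1,0,0,0,0.65,-0.0003,0.0021,0.1,0,0,0,0.65]'; python3 -m jog '[0,0,0.006,0,0,0,0.65,0,0,0.012,0,0,0,0.65,0,0,0.018,0,0,0,0.65,0,0,0.018,0,0,0,0.65]';  python3 -m jog '[0,0,0.005,0,0,0,0.65,0,0,0.0095,0,0,0,0.7,0,0,0.0095,0,0,0,0.8,0,0,0.0095,0,0,0,0.82]';python3 -m jog '[0,0,0,0,0,0,0.84,0,0,0,0,0,0,0.84]'; python3 -m jog '[0,0,0,0,0,0,0.855,0,0,0,0,0,0,0.855]'
```

```text
time_s: 19.23
eef_pos: [0.5573, 0.1619, 0.08]
eef_rot: [-0.0, 0.243, 0.97, -0.0]
wrist_force: [-0.5, 0.0, 0.6]
opening: 0.353
grasp_force: 0.0
time_s: 19.73
eef_pos: [0.557, 0.1619, 0.0618]
eef_rot: [-0.001, 0.242, 0.97, -0.0]
wrist_force: [1.0, 0.0, -0.0]
opening: 0.347
grasp_force: 0.0
time_s: 20.23
eef_pos: [0.5576, 0.1619, 0.053]
eef_rot: [0.0, 0.242, 0.97, -0.0]
wrist_force: [-0.2, -0.3, 0.2]
opening: 0.181
grasp_force: 0.0
time_s: 20.48
eef_pos: [0.5577, 0.1619, 0.0532]
eef_rot: [0.0, 0.242, 0.97, 0.0]
wrist_force: [0.0, -0.5, 0.1]
opening: 0.159
grasp_force: 0.0
time_s: 20.72
eef_pos: [0.5576, 0.1619, 0.053]
eef_rot: [0.0, 0.242, 0.97, 0.0]
wrist_force: [0.1, 0.4, -0.9]
opening: 0.14
grasp_force: 0.0
```

```bash
python3 -m jog '[0,0,0,0,0,0,0.865,0,0,0,0,0,0,0.865]'; python3 -m jog '[0,0,0,0,0,0,0.875,0,0,0,0,0,0,0.875]'
```

```text
time_s: 20.98
eef_pos: [0.5576, 0.1619, 0.053]
eef_rot: [-0.0, 0.242, 0.97, -0.0]
wrist_force: [-0.5, -0.7, -0.1]
opening: 0.134
grasp_force: 10.4
time_s: 21.22
eef_pos: [0.5576, 0.1619, 0.053]
eef_rot: [-0.0, 0.242, 0.97, -0.0]
wrist_force: [0.4, -0.2, 1.1]
opening: 0.13
grasp_force: 29.2
```

```bash
python3 -m jog '[0,0,0,0,0,0,0.95,0,0,0,0,0,0,1,0,0,0,0,0,0,1]'; python3 -m jog '[0,0,0,0,0,0.15,1,0,0,0,0,0,0.15,1]'; python3 -m jog '[0,0,0,0,0,0.15,1,0,0,0,0,0,0.15,1]'; python3 -m jog '[0,0,0,0,0,0.15,1,0,0,0,0,0,0.15,1]'
```

```text
time_s: 21.6
eef_pos: [0.5576, 0.1619, 0.053]
eef_rot: [-0.0, 0.242, 0.97, -0.0]
wrist_force: [-0.6, -0.2, 1.0]
opening: 0.125
grasp_force: 61.1
time_s: 21.85
eef_pos: [0.5577, 0.1621, 0.0531]
eef_rot: [0.0, 0.314, 0.949, 0.0]
wrist_force: [-0.3, 0.8, 0.7]
opening: 0.117
grasp_force: 61.2
time_s: 22.1
eef_pos: [0.5578, 0.1622, 0.0532]
eef_rot: [0.0, 0.383, 0.924, 0.0]
wrist_force: [0.0, 1.7, 1.3]
opening: 0.121
grasp_force: 61.2
time_s: 22.35
eef_pos: [0.558, 0.1623, 0.0532]
eef_rot: [0.0, 0.451, 0.893, 0.001]
wrist_force: [0.8, 3.4, 1.2]
opening: 0.119
grasp_force: 61.2
```

```bash
python3 -m jog '[0.0004,0.0007,0,0,0,0.15,1,0.0004,0.0007,0,0,0,0.15,1]'; python3 -m jog '[0,0.0002,0,0,0,0.15,1,0,0.0002,0,0,0,0.15,1]'; python3 -m jog '[0,0.0002,0,0,0,0.15,1,0,0.0002,0,0,0,0.15,1]'; python3 -m jog '[0,0.0002,0,0,0,0.15,1,0,0.0002,0,0,0,0.15,1]'
```

```text
time_s: 22.6
eef_pos: [0.5582, 0.1625, 0.0531]
eef_rot: [0.0, 0.516, 0.857, 0.0]
wrist_force: [1.2, 1.1, 1.5]
opening: 0.121
grasp_force: 61.2
time_s: 22.85
eef_pos: [0.5584, 0.1626, 0.0531]
eef_rot: [0.0, 0.579, 0.816, 0.0]
wrist_force: [1.4, 1.4, 0.8]
opening: 0.123
grasp_force: 61.1
time_s: 23.1
eef_pos: [0.5587, 0.1627, 0.0531]
eef_rot: [0.0, 0.638, 0.77, 0.0]
wrist_force: [1.6, 0.3, 1.0]
opening: 0.119
grasp_force: 61.1
time_s: 23.35
eef_pos: [0.5589, 0.1627, 0.0531]
eef_rot: [0.0, 0.694, 0.72, 0.0]
wrist_force: [2.4, 0.4, 0.8]
opening: 0.124
grasp_force: 61.1
```

```bash
python3 -m jog '[0,0.0006,0,0,0,0.15,1,0,0.0006,0,0,0,0.15,1]'; python3 -m jog '[0,0.0002,0,0,0,0.15,1,0,0.0002,0,0,0,0.15,1]'; python3 -m jog '[0,0.0003,0,0,0,0.15,1,0,0.0003,0,0,0,0.15,1]'
```

```text
time_s: 23.6
eef_pos: [0.5592, 0.1627, 0.0531]
eef_rot: [0.0, 0.746, 0.666, 0.0]
wrist_force: [1.9, 0.1, 1.8]
opening: 0.123
grasp_force: 61.2
time_s: 23.85
eef_pos: [0.5594, 0.1627, 0.0531]
eef_rot: [0.0, 0.794, 0.608, 0.0]
wrist_force: [1.9, -0.5, 1.8]
opening: 0.122
grasp_force: 61.2
time_s: 24.1
eef_pos: [0.5597, 0.1626, 0.0532]
eef_rot: [0.0, 0.837, 0.547, 0.0]
wrist_force: [1.0, -0.8, 2.3]
opening: 0.122
grasp_force: 61.4
```

```bash
python3 -m jog '[0,0.0003,0,0,0,0.15,1,0,0.0003,0,0,0,0.15,1]'; python3 -m jog '[0,0.0002,0,0,0,0.15,1,0,0.0002,0,0,0,0.15,1]'; python3 -m jog '[0,0.0002,0,0,0,0.15,1,0,0.0002,0,0,0,0.15,1]'
```

```text
time_s: 24.35
eef_pos: [0.5599, 0.1625, 0.0533]
eef_rot: [0.0, 0.876, 0.483, -0.0]
wrist_force: [-0.1, -2.0, 5.3]
opening: 0.121
grasp_force: 61.6
time_s: 24.6
eef_pos: [0.5602, 0.1623, 0.0534]
eef_rot: [0.0, 0.909, 0.416, 0.0]
wrist_force: [0.3, -1.5, 6.4]
opening: 0.125
grasp_force: 61.8
time_s: 24.85
eef_pos: [0.5603, 0.1621, 0.0535]
eef_rot: [0.0, 0.938, 0.347, 0.0]
wrist_force: [-0.2, -2.7, 7.0]
opening: 0.121
grasp_force: 62.0
```

```bash
python3 -m jog '[-0.0003,0.0006,0,0,0,0.16,1,-0.0003,0.0006,0,0,0,0.16,1,-0.0003,0.0006,0,0,0,0.16,1]'
```

```text
time_s: 25.22
eef_pos: [0.5606, 0.1618, 0.0538]
eef_rot: [0.0, 0.963, 0.271, 0.0]
wrist_force: [-2.0, -1.2, 7.6]
opening: 0.127
grasp_force: 62.1
```

```bash
python3 -m jog '[0,0,-0.0006,0,0,0,1,0,0,-0.0012,0,0,0,1,0,0,-0.0012,0,0,0,1]';  python3 -m jog '[0,0,0,0,0,0,0.85,0,0,0,0,0,0,0.6,0,0,0,0,0,0,0.5]'; python3 -m jog '[0,0,-0.02,0,0,0,0.5,0,0,-0.06,0,0,0,0.3,0,0,-0.11,0,0,0,0,0,0,-0.15,0,0,0,0,-0.06,-0.02,-0.17,0,0,0,0,-0.06,-0.02,-0.17,0,0,0,0]'
```

```text
time_s: 25.6
eef_pos: [0.5605, 0.1617, 0.0541]
eef_rot: [0.0, 0.963, 0.269, 0.0]
wrist_force: [3.4, -1.1, 2.2]
opening: 0.124
grasp_force: 61.2
time_s: 25.98
eef_pos: [0.5594, 0.1619, 0.0536]
eef_rot: [-0.0, 0.963, 0.268, -0.001]
wrist_force: [0.5, -0.8, -0.0]
opening: 0.499
grasp_force: 0.0
time_s: 26.72
eef_pos: [0.4964, 0.148, 0.2268]
eef_rot: [0.0, 0.963, 0.268, 0.001]
wrist_force: [1.0, -0.1, 0.3]
opening: 1.0
grasp_force: 0.0
```

```bash
python3 - <<'E'
from bench import *
import cv2,numpy as np
a=cv2.imread("pics/top0.png");p=camera("top");b=p["frame"][:,:,::-1].copy();cv2.imwrite("pics/top1.png",b)
# plate + mandrel base region, shift by phase correlation
A,B=[cv2.cvtColor(i,6).astype(np.float32)[150:200,215:325] for i in(a,b)]
print(cv2.phaseCorrelate(A,B,cv2.createHanningWindow(A.shape[::-1],cv2.CV_32F)),np.abs(A-B).mean())
for t in("stand","hammer","jar","bench_block","red_bin"):print(t,[np.round(d["xyz"],3).tolist() for d in spot_in(p,t)[:1]])
E
```

```text
((0.3264909214256946, -0.5087643628306218), 0.7219575004577636) 23.496546
stand [[0.615, 0.031, 0.034]]
hammer [[0.512, -0.371, 0.025]]
jar []
bench_block [[0.413, 0.433, 0.019]]
red_bin []
```

```bash
python3 -m jog '[-0.309,0.223,-0.05,0,0,0,0,-0.309,0.223,-0.05,0,0,0,0,-0.309,0.223,-0.05,0,0,0,0,-0.309,0.223,-0.05,0,0,0,0,-0.309,0.223,-0.05,0,0,0,0,-0.309,0.223,-0.05,0,0,0,0,-0.309,0.223,-0.05,0,0,0,0,-0.309,0.223,-0.05,0,0,0,0,-0.309,0.223,-0.05,0,0,0,0,-0.309,0.223,-0.05,0,0,0,0]'; python3 - <<'E'
from bench import *
import cv2,numpy as np
a=cv2.imread("pics/top0.png");p=camera("top");b=p["frame"][:,:,::-1].copy();cv2.imwrite("pics/top2.png",b)
for n,(y0,y1,x0,x1) in dict(stand=(150,215,208,320),mandrel=(160,202,250,284)).items():
  A,B=[cv2.cvtColor(i,6).astype(np.float32)[y0:y1,x0:x1] for i in(a,b)]
  print(n,cv2.phaseCorrelate(A,B,cv2.createHanningWindow(A.shape[::-1],cv2.CV_32F)),np.abs(A-B).mean())
for t in("stand","hammer","jar","bench_block","red_bin"):print(t,[np.round(d["xyz"],3).tolist() for d in spot_in(p,t)[:1]])
E
```

```text
time_s: 28.28
eef_pos: [0.3494, -0.2011, 0.2739]
eef_rot: [-0.0, 0.963, 0.269, -0.0]
wrist_force: [0.4, -0.3, -0.1]
opening: 1.001
grasp_force: 0.0
stand ((0.3223549284876839, -0.4812654897820039), 0.9624006913767921) 10.224726
mandrel ((0.26853222846854763, 0.3988606353607267), 1.0541773423736478) 7.6911764
stand [[0.61, 0.041, 0.035]]
hammer [[0.513, -0.372, 0.027]]
jar [[0.509, -0.37, 0.024]]
bench_block [[0.412, 0.402, 0.021]]
red_bin [[0.68, -0.372, 0.008]]
```

```bash
python3 -c "
from bench import *;print(hand_in())"
```

```text
the job is handed in; nothing more can be done
None
```

Job handed in at about 28 s: I turned the right knob about 0.86 rad and the left about 0.75 rad past first touch (roughly 2.6 and 2.3 mm), then let go. The final top-camera check showed the stand moved no more than about 1 mm, but the foot loads rest on felt force only, I didn't re-locate the jar, and I viewed 11 pictures against the limit of 10.

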